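Clamp a lino block in the carving jig

TASK

Get the lino block ready for carving in its wooden jig: lift the yellow-knobbed spring clip over the block's edge and let go so that it presses on the block by its own spring; while it holds the block flat, turn the red cam by its lever until the cam's high point bears squarely on the sprung follower, so that the jaw grips the block against the dark fence. Then lift the clip and swing it right back clear of the block so that the whole face is free for carving, leave the block clamped, and leave the loose tools, tin and spare block around it where they are.

Things in the scene. Friction and masses are not known exactly. Their poses are not given: they have to be found in the camera images.
- jig: Carving jig screwed to the table: pale plywood board 235 x 285 x 18 mm, top at z = 18 mm. Origin: on the underside, below the home place of the block's centre. x points from the cam across the block to the dark wooden fence, y to the clip's side, z up. In this frame: the fence face against which the block must lie is at x = 40 mm (fence 8 mm high above the board); cam bolt at x = -97.5, y = 0; clip pivot screw at x = -5, y = 100 mm.
- block: Loose lino block, grey-green lino on brown MDF with a carved leaf spray, 80 (x) x 120 (y) x 10 mm, about 0.1 kg, lying on the jig board 1.5 to 3 mm short of the fence. Origin: centre of its underside; x towards the fence. Its top is at z = 28 mm; its edge on the clip's side is at y = +60 mm in its own frame.
- block_far_l (a point): Point on the block's fence-side face, 50 mm from its middle towards the clip's side, half-way up. In the jig frame x = 40 mm when the block is home against the fence.
- block_far_r (a point): The same, 50 mm from the middle towards the other side.
- clip (a joint): Swing angle of the spring clip about its vertical pivot screw, rad. 0: the clip points along the jig's -y, straight over the block's edge. It grows as the clip swings towards the jig's -x; at 1.57 it points along the jig's -x, alongside the block and clear of it. In the jig frame it points along (-sin, -cos). Stops at -0.4 and 2.6; light friction keeps it where it is left (0.03 N m).
- clip_pivot (a point): On the clip's vertical pivot axis, at the board's top (z = 18 mm).
- clip_knob (a point): Centre of the round upright yellow knob on the clip, 15 mm in diameter and 30 mm high, 45 mm from the pivot axis. Unloaded, its centre is at z = 47 mm and its top at 62 mm; it stands on the steel leaf, whose top is at z = 32 mm.
- clip_foot (a point): Lowest point of the clip's white nylon foot (ball of 6 mm radius) under the leaf, 58 mm from the pivot axis. Unloaded it hangs at z = 24 mm, 4 mm below the block's top, so it must be lifted over the block's edge; about 9 mm of lift at the knob is plenty (some 8 N upwards).
- leaf: The clip's springy steel leaf (16 mm wide, reaching 66 mm from the pivot, with a short upturned toe to 75 mm) with its foot and yellow knob. It can be lifted at the knob and springs back down (flexes about a level axis through the pivot screw, 2 N m/rad, at most 0.45 rad); resting on the block it presses with about 2.4 N and its knob stands 3 mm higher than when unloaded.
- cam (a joint): Angle of the red eccentric cam about its bolt, rad. 0: its high side (white dot) points along the jig's +x squarely at the follower, and the lever points straight back along the jig's -x, away from the block. At value a the lever points along (-cos a, -sin a) in the jig frame. It touches the follower from about 1.4 down. Turns freely past 0 (range -0.6 to 2.4, no stop or click at 0); friction keeps it where it is left. About 3 N at the knob turns it.
- cam_axis (a point): On the cam's vertical bolt axis, at the board's top (z = 18 mm).
- cam_knob (a point): Centre of the round upright black knob on the end of the cam's lever, 15 mm in diameter and 30 mm high (z = 40 to 70 mm), 52 mm from the cam's axis, centre at z = 55 mm. The lever below it is a bar 12 mm wide, top at z = 40 mm.
- jaw: Aluminium jaw with cork face, 92 mm wide, sprung (3 N/mm) on the follower that the cam pushes along the jig's +x. Origin: middle of the jaw, at the board's top; at rest at x = -50 mm in the jig frame, its front face 6 mm further on. Low: top at z = 27 mm. With the cam at 0 it presses the block against the fence with about 13 N.
- gouge: Bystander: carving gouge, 100 mm long, wooden handle, lying on the jig board on the side away from the clip.
- gouge_b: Bystander: carving gouge with a blue handle, 100 mm long, on the table.
- spare_block: Bystander: reddish lino block 70 x 100 x 10 mm on the table in front of the jig.
- ink_tin: Bystander: low ink tin with aluminium lid, 75 mm across, 43 mm high, beside the jig on the clip's side.
- brayer: Bystander: black ink roller with a wooden handle, 80 mm wide, on the table beside the jig, on the side away from the clip.
- baren: Bystander: round wooden baren (rubbing disc) with a stub handle, 90 mm across, 32 mm high, on the table beside the jig.

How it is judged:
By the outcome, as a careful person would: the job done as asked, in the order asked, and still so for the second after the job is handed in, with the robot touching nothing.
It also fails if it takes over 67 s, if anything falls off the work surface, if the arm or the gripper's body presses on something with over 40 N, if the wrist force passes 120 N, or if a joint passes its speed limit or range.

ROBOT

A 7-joint arm with a two-finger parallel gripper is mounted at the origin on the work surface. World frame = base frame: x ahead of the robot, y to its left, z up, the work surface at z = 0. Lengths are in m, angles in rad, forces in N, time in s.
With the tool pointing down it reaches from about 0.4 to 0.875 m from the base axis. Payload 19.3 kg.
Tool frame: the origin (TCP) lies midway between the tips of the shut fingers; the grasp point (between the pads) lies 19 mm behind it (bot.pinch_z is the distance from the TCP to the grasp point, in m); z points along the fingers, y is the line along which they close (so a half turn about z gives the same grasp; the last joint's range is limited). The gripper opens to 85 mm and grips with 20 to 120 N. Pads are 22 mm wide; open, the fingers measure 114 mm over their backs; the gripper's body (76 mm by 85 mm) begins 54 mm behind the grasp point. The pads swing forward as they close: fully open they stand 13 mm farther back than shut.
Start: joints at [-1.362, 0.521, -0.036, 1.599, 0.021, 1.021, -0.113], TCP at [0.172, 0.601, 0.231] pointing down, gripper open.
Joint ranges: [-2.91, 2.91], [-0.3, 2.13], [-1.5, 1.42], [0.17, 2.43], [-1.26, 4.41], [0.16, 1.93], [-2.52, 2.52]. Speed limits (rad/s): [1.89, 1.89, 2.39, 2.39, 3.01, 3.01, 3.01].

INTERFACE

Orientations are given as [roll, pitch, yaw] about the fixed x, y, z axes, in that order (R = Rz(yaw) Ry(pitch) Rx(roll)).
In Python, from workcell import observe, viewer, bot gives the robot as it stands. The module is installed in compiled form; this text tells all that it offers.
- The arm moves only by the tool play_rows, never from a script. Its argument "motion" is a list of rows, each a list of 7 numbers: the shift along the tool's x, y, z in cm, then the turn, a rotation vector about the tool's x, y, z in rad, then the opening, from -1 (shut) to 1 (fully open), so that 0 is half open. A call has exactly 5 rows; each row is the pose to reach, as a shift and turn from the pose commanded when the call began, along the tool's axes at that moment; what a row does not reach only later rows make up. A row lasts 1/10 s, in which the tool goes at most 50 mm and 8.59 degrees, less where a joint would pass 70% of its speed; a pose out of reach is approached as far as the arm can. A call with a gripper value outside its range is refused whole. The fingers move at their own pace and stop on an object; "squeeze" is the grip in N (left out, the last holds). Time passes only in rows, so rows that repeat a pose let the fingers close, or fill a call up. It gives the time, the measured TCP pose, the force, the opening and the grip force at its end, in the units of the state.
- observe(): the state, without advancing time (a new reading comes with each control period).
- viewer.grab_frame(name): name is "scene" or "top" or "wrist"; returns (picture, depth): 400x640x3 uint8, red, green, blue; 400x640 float32, m along the optical axis (not along the pixel's ray), 0 where there is no reading.
- viewer.camera_info(name): a dict with "fx", "fy", "cx", "cy" (pixels), "k1" (the pictures are not rectified: a ray, as slopes to the right and down, at radius r is drawn at 1 + k1 r^2 times it, then the intrinsics apply), "R" (3x3) and "t" (3): a world point X has camera coordinates R X + t. Camera axes: x right, y down, z forward; pixel columns grow to the right and rows downward; lengths in m; the calibration is good to about 2 mm. A picture is of the moment at which its call begins: read the wrist's pose just before it. camera_info takes no time and is no camera call; for the wrist camera it gives the pose at the moment of the call.
- bot.job_done(): hands the job in; it is judged then, once.
The state is a dict: "clock": time; "qpos": joint angles; "qd": joint speeds; "joint_efforts": joint torques, N m; "position": TCP position; "tool_rot": TCP orientation; "force": force on the tool from outside, world axes, zero at the start; "moment": the same for the moment, N m; "grip_width": finger opening in m; "finger_force": force on a finger pad.
Only numpy, scipy, OpenCV 4.12 (cv2) and the standard library are available. Lean on these libraries where they do the work, as an engineer would, in place of code of your own. Each camera call takes 0.05 s, during which the arm holds its last target. There are 200 camera calls.

## Working session

There is one attempt and no reset: what is moved stays moved. The work goes in short steps, Python scripts to look and compute and a tool call to move; the robot and the scene stay as the last step left them, time stands still between calls to the robot, and variables do not carry over. Pictures are saved under pics/ and viewed, at most 10 in all, crops included, and the job is handed in when it is done.

Besides the shell and the picture viewer there is one more tool, called after "Request:" as a command line: name --pt "numbers of a row" for each row, then --argument value for the rest. play_rows: Moves the arm, as the interface text tells. Its arguments: {"type":"object","properties":{"motion":{"type":"array"},"squeeze":{"type":"number"}},"required":["motion"]}

```bash
mkdir -p pics; cat > h.py <<'E'
import numpy as np, cv2
from workcell import observe, viewer, bot
from scipy.spatial.transform import Rotation as Ro
def ray(info,u,v):
    x=(u-info['cx'])/info['fx'];y=(v-info['cy'])/info['fy'];k=info['k1']
    a,b=x,y
    for _ in range(20):
        s=1+k*(a*a+b*b);a,b=x/s,y/s
    R=np.array(info['R']);t=np.array(info['t'])
    return -R.T@t, R.T@np.array([a,b,1.])
def onz(info,u,v,z):
    o,d=ray(info,u,v);return o+d*(z-o[2])/d[2]
def grab(n,f):
    i=viewer.camera_info(n);p,d=viewer.grab_frame(n)
    cv2.imwrite('pics/'+f,p[:,:,::-1]);np.savez('pics/'+f+'.npz',p=p,d=d,**{k:np.array(v) for k,v in i.items()})
    return i,p,d
def load(f):
    z=np.load('pics/'+f+'.npz');return {k:z[k] for k in('fx','fy','cx','cy','k1','R','t')},z['p'],z['d']
def blobs(p,lo,hi,mn=20):
    h=cv2.cvtColor(p,cv2.COLOR_RGB2HSV);m=cv2.inRange(h,np.array(lo),np.array(hi))
    n,l,s,c=cv2.connectedComponentsWithStats(m)
    return [(c[i].round(1).tolist(),s[i].tolist()) for i in range(1,n) if s[i,4]>=mn]
E
python3 - <<'E'
from h import *
for n in('top','scene'):
    i,p,d=grab(n,n+'1.png')
    print(n,np.round(-np.array(i['R']).T@i['t'],3))
    print('yel',blobs(p,(20,120,100),(34,255,255)));print('red',blobs(p,(0,150,80),(6,255,255)),blobs(p,(174,150,80),(180,255,255)))
s=observe();print(s['position'],s['tool_rot'],s['grip_width'],s['force'],s['clock'])
E
```

```text
top [0.503 0.097 1.071]
yel [([332.7, 212.9], [0, 0, 640, 400, 170940]), ([5.0, 85.8], [0, 78, 13, 17, 158]), ([3.6, 98.5], [0, 95, 9, 7, 45]), ([396.7, 169.9], [386, 157, 20, 28, 271]), ([466.5, 168.6], [460, 167, 14, 4, 21]), ([346.6, 180.3], [342, 176, 11, 12, 88]), ([361.7, 177.6], [357, 176, 12, 4, 35]), ([379.5, 179.9], [374, 177, 11, 8, 57]), ([163.8, 203.4], [157, 202, 14, 4, 20]), ([222.5, 305.1], [213, 303, 21, 5, 37]), ([27.4, 311.0], [20, 307, 16, 10, 40])]
red [([357.2, 193.8], [350, 185, 17, 18, 166]), ([147.5, 230.6], [123, 194, 41, 73, 755]), ([126.0, 218.6], [120, 212, 14, 14, 43]), ([94.5, 259.3], [87, 251, 16, 17, 171]), ([228.7, 254.6], [226, 252, 6, 6, 25]), ([89.7, 270.7], [83, 268, 14, 6, 27]), ([85.3, 274.7], [80, 272, 13, 6, 23])] [([111.3, 231.4], [74, 198, 81, 70, 1714]), ([71.6, 221.3], [68, 214, 9, 13, 33]), ([144.9, 226.3], [139, 223, 11, 8, 24]), ([155.0, 233.2], [153, 226, 6, 17, 26]), ([80.0, 251.5], [76, 248, 11, 9, 22]), ([116.6, 265.6], [112, 261, 12, 10, 46])]
scene [0.995 0.621 0.779]
yel [([315.6, 19.4], [307, 15, 16, 9, 34]), ([281.6, 38.3], [2
[... 9960 characters left out ...]
 ([132.0, 393.0], [120, 382, 24, 18, 120]), ([325.0, 390.1], [318, 383, 14, 15, 49]), ([502.8, 386.8], [497, 382, 11, 11, 21]), ([284.3, 393.4], [278, 385, 15, 15, 58]), ([582.5, 388.9], [577, 384, 12, 11, 25]), ([300.0, 393.7], [295, 386, 13, 14, 45]), ([348.2, 394.6], [342, 389, 13, 11, 29]), ([568.7, 394.3], [562, 388, 14, 12, 49]), ([257.3, 395.6], [252, 391, 11, 9, 27]), ([372.0, 396.0], [368, 393, 10, 7, 21])]
red [([306.8, 193.7], [300, 188, 14, 12, 92]), ([82.7, 219.2], [56, 205, 58, 30, 617]), ([538.1, 316.7], [531, 309, 15, 15, 142])] []
[0.17194492 0.60058232 0.23078958] [-3.14060731e+00  4.13057485e-05  2.86280118e+00] 0.08508488622913052 [-0.12459407  0.03257967 -0.04206399] 0.1
```

View pics/top1.png

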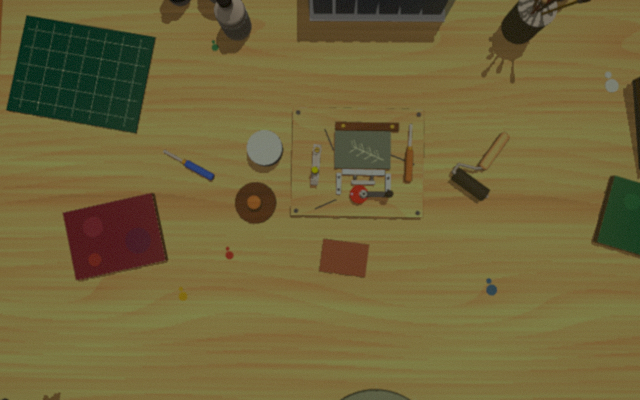

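View pics/scene1.png

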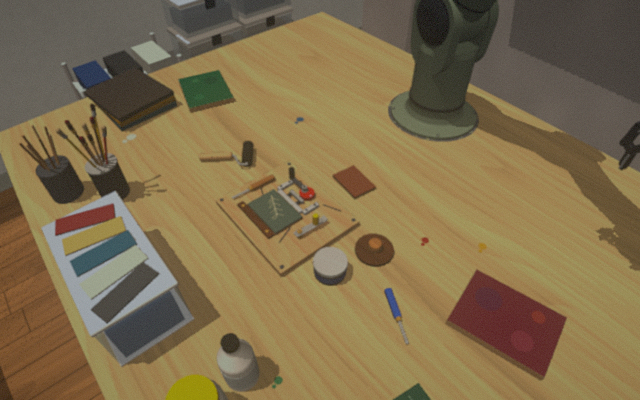

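```bash
python3 - <<'E'
from h import *
i,p,d=load('top1.png')
c=p[100:225,280:440].astype(float)*1.4
cv2.imwrite('pics/c1.png',cv2.resize(np.clip(c,0,255).astype(np.uint8)[:,:,::-1],None,fx=4.8,fy=4.8,interpolation=cv2.INTER_CUBIC))
h=cv2.cvtColor(p,cv2.COLOR_RGB2HSV)[165:178,308:322]
ys,xs=np.where((h[:,:,1]>190)&(h[:,:,0]>22)&(h[:,:,0]<34))
print('yel px',xs.mean()+308,ys.mean()+165,len(xs))
print('knob',onz(i,xs.mean()+308,ys.mean()+165,.060))
E
```

```text
yel px 314.3666666666667 169.63333333333333 30
knob [0.60125594 0.13301698 0.06      ]
```

View pics/c1.png

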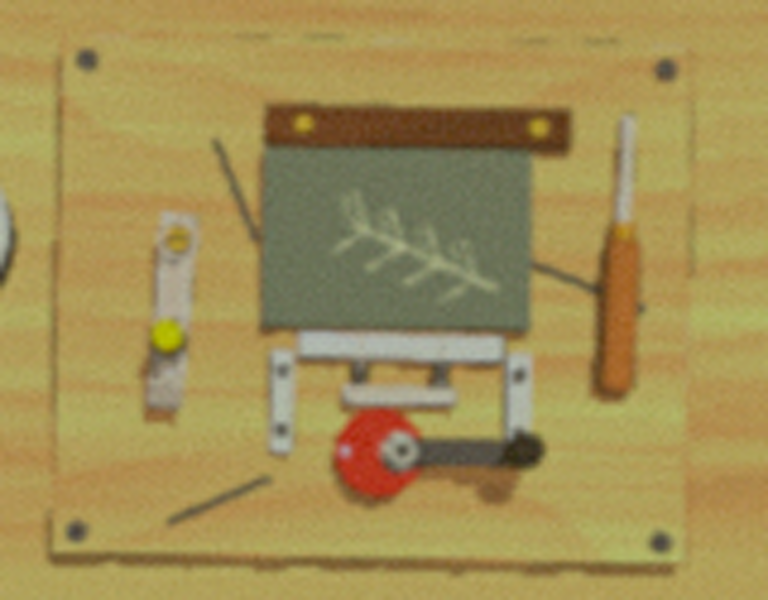

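```bash
python3 - <<'E'
from h import *
i,p,d=load('top1.png')
f=lambda u,v,z:onz(i,280+(u+.5)/4.8-.5,100+(v+.5)/4.8-.5,z)
P=[f(*q,.019) for q in((87,60),(666,70),(660,542),(76,531))]
for q in P: print(q.round(4))
a=P[0]-P[1];b=P[3]-P[2];c=P[0]-P[3];e=P[1]-P[2]
print([np.arctan2(-v[0],v[1]) for v in(a,b)],[np.arctan2(v[1],v[0]) for v in (c,e)],[np.linalg.norm(v) for v in(a,b,c,e)])
pv=f(178,240,.036);cb=f(402,451,.045);print('pivot',pv,'cam',cb,'center',np.mean(P,0))
D=(pv-cb)[:2];print('yaw',np.arctan2(D[1],D[0])-np.arctan2(100,92.5),np.linalg.norm(D))
yaw=np.arctan2(D[1],D[0])-np.arctan2(100,92.5)
print('clip knob',f(167,335,.062),'camknob',f(524,449,.07))
print('block corners',[f(*q,.028).round(4) for q in((265,148),(530,150),(528,330),(262,328))])
for q in[(178,240),(402,451),(167,335),(524,449)]:
  u,v=[int(round(x)) for x in(280+q[0]/4.8,100+q[1]/4.8)]
  o,dd=ray(i,u,v); print(q,(o+dd*d[v,u]).round(4))
E
```

```text
[0.73   0.1718 0.019 ]
[ 0.7273 -0.0892  0.019 ]
[ 0.5148 -0.0864  0.019 ]
[0.5176 0.1743 0.019 ]
[np.float64(-0.010407567471247884), np.float64(-0.010487520161763129)] [np.float64(-0.011781299121836258), np.float64(-0.012807156787775028)] [np.float64(0.2609389193432777), np.float64(0.2607209082427454), np.float64(0.21246741283680176), np.float64(0.21248866945482056)]
pivot [0.64627704 0.12937456 0.036     ] cam [0.55325878 0.03052123 0.045     ] center [0.6224283  0.04261065 0.019     ]
yaw -0.008539416267812627 0.13573642636792002
clip knob [0.60155335 0.13288937 0.062     ] camknob [ 0.55329831 -0.01973398  0.07      ]
block corners [array([0.6889, 0.0912, 0.028 ]), array([ 0.6889, -0.0269,  0.028 ]), array([ 0.6084, -0.0262,  0.028 ]), array([0.6083, 0.0919, 0.028 ])]
(178, 240) [0.6455 0.1287 0.0355]
(402, 451) [0.5522 0.0294 0.0481]
(167, 335) [0.6005 0.1317 0.0602]
(524, 449) [ 0.5514 -0.0199  0.0725]
```

```bash
cat >> h.py <<'E'
def to(x,y,z,yaw):
    s=observe();R=Ro.from_euler('xyz',s['tool_rot']);T=Ro.from_euler('xyz',[np.pi,0,yaw])
    print('at',np.round(s['position'],4),'yaw %.3f'%s['tool_rot'][2],'F',np.round(s['force'],1),'t',s['clock'],'q7 %.2f'%s['qpos'][6])
    print('d cm',np.round(100*R.inv().apply(np.array([x,y,z])-s['position']),2),'rv',np.round((R.inv()*T).as_rotvec(),3))
E
```

Request:
play_rows --pt "-4 -2.4 0.5 0 0 0.14 0" --pt "-8 -4.8 1 0 0 0.28 0" --pt "-12 -7.2 1.5 0 0 0.42 0" --pt "-16 -9.6 2 0 0 0.56 0" --pt "-20 -12 2.5 0 0 0.7 0" --squeeze 30

```text
clock: 0.6
position: [0.3322, 0.4288, 0.2061]
tool_rot: [-3.141, 0.0, 2.157]
force: [0.7, 1.1, 0.1]
grip_width: 0.0429
finger_force: 0.0
```

```bash
python3 -c "
from h import *
to(.6014,.133,.13,-.08)"
```

```text
at [0.3322 0.4288 0.2061] yaw 2.157 F [0.7 1.1 0.1] t 0.6 q7 -0.35
d cm [-39.53   6.06   7.61] rv [-0.     0.     2.237]
```

Request:
play_rows --pt "-4 0.6 0.6 0 0 0.14 0" --pt "-8 1.2 1.2 0 0 0.28 0" --pt "-12 1.8 1.8 0 0 0.42 0" --pt "-16 2.4 2.4 0 0 0.56 0" --pt "-20 3 3 0 0 0.7 0"

```text
clock: 1.1
position: [0.4686, 0.2798, 0.176]
tool_rot: [-3.142, 0.0, 1.457]
force: [0.4, 0.3, -0.3]
grip_width: 0.0427
finger_force: 0.0
```

```bash
python3 -c "
from h import *
to(.6014,.133,.13,-.08)"
```

```text
at [0.4686 0.2798 0.176 ] yaw 1.457 F [ 0.4  0.3 -0.3] t 1.1 q7 -0.54
d cm [-13.08  14.86   4.6 ] rv [0.    0.    1.537]
```

Request:
play_rows --pt "-2.5 3 0.6 0 0 0.15 0" --pt "-5 6 1.2 0 0 0.3 0" --pt "-7.5 9 1.8 0 0 0.45 0" --pt "-10.5 12 2.4 0 0 0.6 0" --pt "-13 14.9 3 0 0 0.75 0"

```text
clock: 1.6
position: [0.6027, 0.1341, 0.1459]
tool_rot: [3.142, 0.0, 0.706]
force: [-0.5, -0.4, 1.0]
grip_width: 0.0426
finger_force: 0.0
```

Request:
play_rows --pt "0 0 0.3 0 0 0.15 0" --pt "0 0 0.6 0 0 0.3 0" --pt "0 0 0.9 0 0 0.45 0" --pt "0 0 1.2 0 0 0.6 0" --pt "0 0 1.5 0 0 0.75 0"

```text
clock: 2.1
position: [0.6017, 0.1359, 0.1309]
tool_rot: [3.141, 0.0, -0.043]
force: [0.5, 0.4, 0.3]
grip_width: 0.0428
finger_force: 0.0
```

```bash
python3 -c "
from h import *
i,p,d=grab('wrist','w1.png');to(.6014,.133,.037,-.08)
h=cv2.cvtColor(p,cv2.COLOR_RGB2HSV);m=cv2.inRange(h,np.array((22,170,90)),np.array((34,255,255)))
m=cv2.morphologyEx(m,cv2.MORPH_OPEN,np.ones((5,5)))
n,l,s,c=cv2.connectedComponentsWithStats(m)
for k in range(1,n):
  if s[k,4]>80:
    u,v=c[k];dd=np.median(d[l==k]);o,r=ray(i,u,v);print(s[k],c[k],(o+r*dd).round(4),onz(i,u,v,.062).round(4))
"
```

```text
at [0.6014 0.1362 0.1303] yaw -0.053 F [-0.8  0.6 -1.2] t 2.15 q7 -1.41
d cm [0.03 0.31 9.33] rv [0.    0.001 0.027]
```

View pics/w1.png

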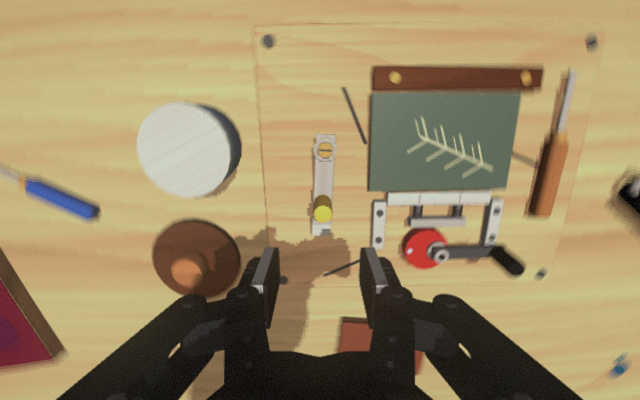

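```bash
python3 -c "
from h import *
i,p,d=load('w1.png')
for n,u,v,z in[('kn',322,213,.062),('piv',324,149,.036),('bolt',441,257,.046),('scr',268,41,.019),('scr',591,41,.019),('scr',541,273,.019)]: print(n,onz(i,u,v,z).round(4))
"
```

```text
kn [0.6049 0.1328 0.062 ]
piv [0.6492 0.1293 0.036 ]
bolt [0.5542 0.0319 0.046 ]
scr [0.7323 0.1692 0.019 ]
scr [ 0.7271 -0.09    0.019 ]
scr [ 0.5149 -0.0854  0.019 ]
```

Request:
play_rows --pt "0.1 0.3 2 0 0 0.03 0" --pt "0.1 0.3 4.5 0 0 0.03 0" --pt "0.1 0.3 7 0 0 0.03 0" --pt "0.1 0.3 9 0 0 0.03 0" --pt "0.1 0.3 9.3 0 0 0.03 0"

```text
clock: 2.65
position: [0.6015, 0.1327, 0.0362]
tool_rot: [3.141, 0.003, -0.065]
force: [-0.7, 0.3, 0.9]
grip_width: 0.0432
finger_force: 0.0
```

Request:
play_rows --pt "0 0 0 0 0 0 -0.4" --pt "0 0 0 0 0 0 -0.8" --pt "0 0 0 0 0 0 -1" --pt "0 0 0 0 0 0 -1" --pt "0 0 0 0 0 0 -1" --squeeze 30

```text
clock: 3.15
position: [0.6031, 0.133, 0.0389]
tool_rot: [-3.141, -0.001, -0.067]
force: [0.6, -1.9, 2.3]
grip_width: 0.0139
finger_force: 29.8
```

```bash
python3 -c "
from h import *
s=observe();print(s['grip_width'],s['finger_force'],s['force'],s['position'])
i,p,d=grab('wrist','w2.png')
for n,u,v,z in[]:pass
"
```

```text
0.013850322458734802 29.790418446063995 [ 0.61633933 -1.89538491  2.29252299] [0.60305826 0.13295774 0.03887741]
```

View pics/w2.png

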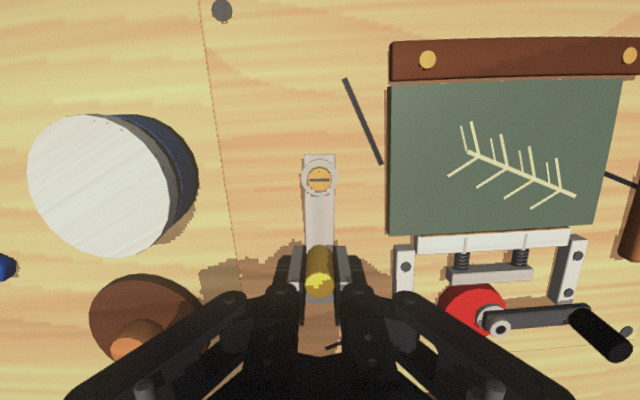

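```bash
cat >> h.py <<'E'
def swing(piv,dpsi,tilt=0,zax=.031,n=5):
    """rows: rotate commanded tool about vertical at piv by dpsi total, and about level axis (perp to leaf) by tilt first"""
    s=observe();R=Ro.from_euler('xyz',s['tool_rot']);p=np.array(s['position'])
    print('at',p.round(4),s['tool_rot'].round(3),'F',s['force'].round(1),'fin',s['finger_force'].round(1),s['grip_width'].round(4),s['clock'])
    P=np.array([piv[0],piv[1],zax]);l=p-P;l[2]=0
    print('leaf ang jig theta',np.arctan2(-(l[0]*np.cos(Y)+l[1]*np.sin(Y)),-(-l[0]*np.sin(Y)+l[1]*np.cos(Y))),np.linalg.norm(l))
    l/=np.linalg.norm(l);ax=np.cross(l,[0,0,1])
    for k in range(1,n+1):
        Q=Ro.from_rotvec([0,0,dpsi*k/n])*Ro.from_rotvec(ax*tilt*k/n)
        print(np.r_[100*R.inv().apply(P+Q.apply(p-P)-p),(R.inv()*Q*R).as_rotvec()].round(3).tolist())
Y=-.0105
E
python3 -c "
from h import *
i,p,d=load('w2.png')
for n,u,v,z in[('piv',319.5,179.5,.036),('bolt',500,327,.048)]: print(n,onz(i,u,v,z).round(4))
swing((.648,.1295),0,.22)
"
```

```text
piv [0.6482 0.1291 0.036 ]
bolt [0.5597 0.0329 0.048 ]Traceback (most recent call last):
  File "<string>", line 5, in <module>
    swing((.648,.1295),0,.22)
    ~~~~~^^^^^^^^^^^^^^^^^^^^
  File "h.py", line 30, in swing
    print('at',p.round(4),s['tool_rot'].round(3),'F',s['force'].round(1),'fin',s['finger_force'].round(1),s['grip_width'].round(4),s['clock'])
                                                                               ^^^^^^^^^^^^^^^^^^^^^^^
AttributeError: 'float' object has no attribute 'round'
```

```bash
sed -i "s/s\['finger_force'\].round(1),s\['grip_width'\].round(4)/round(s['finger_force'],1),round(s['grip_width'],4)/" h.py
python3 -c "
from h import *
swing((.6477,.1292),0,.22)"
```

```text
at [0.603  0.1329 0.0388] [-3.141e+00 -1.000e-03 -6.700e-02] F [-0.3  0.1  3.4] fin 29.8 0.0141 3.2
leaf ang jig theta 1.6438159982793337 0.0448375674659381
[0.039, 0.001, -0.196, 0.001, -0.044, 0.0]
[0.086, 0.001, -0.391, 0.001, -0.088, 0.0]
[0.142, 0.002, -0.583, 0.002, -0.132, 0.0]
[0.206, 0.003, -0.773, 0.003, -0.176, 0.0]
[0.279, 0.004, -0.96, 0.004, -0.22, 0.0]
```

Request:
play_rows --pt "0.04 0 -0.2 0 -0.044 0 -1" --pt "0.09 0 -0.39 0 -0.088 0 -1" --pt "0.14 0 -0.58 0 -0.132 0 -1" --pt "0.21 0 -0.77 0 -0.176 0 -1" --pt "0.28 0 -0.96 0 -0.22 0 -1" --squeeze 40

```text
clock: 3.7
position: [0.6055, 0.1328, 0.048]
tool_rot: [3.142, 0.222, -0.067]
force: [0.6, 0.9, -3.3]
grip_width: 0.0135
finger_force: 39.3
```

```bash
python3 -c "
from h import *
swing((.6477,.1292),.6)"
```

```text
at [0.6055 0.1328 0.048 ] [ 3.142  0.222 -0.067] F [ 0.6  0.9 -3.3] fin 39.3 0.0135 3.7
leaf ang jig theta 1.6458727346412052 0.04240489385515851
[0.021, 0.508, -0.005, -0.026, 0.0, -0.117]
[0.1, 1.01, -0.023, -0.053, 0.0, -0.234]
[0.238, 1.499, -0.054, -0.079, 0.0, -0.351]
[0.432, 1.967, -0.097, -0.106, 0.0, -0.468]
[0.679, 2.408, -0.153, -0.132, 0.0, -0.585]
```

Request:
play_rows --pt "0.02 0.51 0 -0.026 0 -0.117 -1" --pt "0.1 1.01 -0.02 -0.053 0 -0.234 -1" --pt "0.24 1.5 -0.05 -0.079 0 -0.351 -1" --pt "0.43 1.97 -0.1 -0.106 0 -0.468 -1" --pt "0.68 2.41 -0.15 -0.132 0 -0.585 -1"

```text
clock: 4.2
position: [0.6112, 0.1084, 0.0478]
tool_rot: [3.141, 0.22, 0.538]
force: [1.4, 0.9, -3.0]
grip_width: 0.0136
finger_force: 39.4
```

```bash
python3 -c "
from h import *
swing((.6477,.1292),.52)
i,p,d=grab('wrist','w3.png')"
```

```text
at [0.6112 0.1084 0.0478] [3.141 0.22  0.538] F [ 1.4  0.9 -3. ] fin 39.4 0.0136 4.2
leaf ang jig theta 1.041876496700132 0.04207011740418795
[0.014, 0.437, -0.003, -0.023, 0.0, -0.101]
[0.072, 0.87, -0.015, -0.045, 0.0, -0.203]
[0.174, 1.295, -0.038, -0.068, 0.0, -0.304]
[0.318, 1.707, -0.069, -0.091, 0.0, -0.406]
[0.504, 2.101, -0.11, -0.113, 0.001, -0.507]
```

View pics/w3.png

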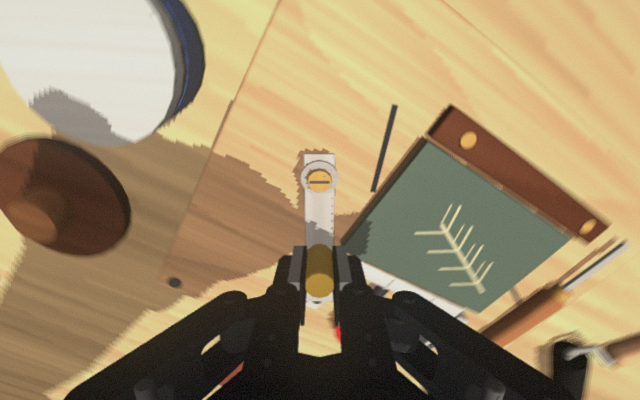

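Request:
play_rows --pt "0.01 0.44 0 -0.023 0 -0.101 -1" --pt "0.07 0.87 -0.02 -0.045 0 -0.203 -1" --pt "0.17 1.3 -0.04 -0.068 0 -0.304 -1" --pt "0.32 1.71 -0.07 -0.091 0 -0.406 -1" --pt "0.5 2.1 -0.11 -0.113 0 -0.507 -1"

```text
clock: 4.75
position: [0.6263, 0.0933, 0.0477]
tool_rot: [3.141, 0.22, 1.054]
force: [3.2, 1.4, -4.5]
grip_width: 0.0136
finger_force: 39.3
```

Request:
play_rows --pt "0.01 0.44 0 -0.023 0 -0.101 -1" --pt "0.07 0.87 -0.02 -0.045 0 -0.203 -1" --pt "0.17 1.3 -0.04 -0.068 0 -0.304 -1" --pt "0.32 1.71 -0.07 -0.091 0 -0.406 -1" --pt "0.5 2.1 -0.11 -0.113 0 -0.507 -1"

```text
clock: 5.25
position: [0.6471, 0.0875, 0.0477]
tool_rot: [3.141, 0.22, 1.573]
force: [4.0, 3.2, -3.4]
grip_width: 0.0132
finger_force: 39.3
```

```bash
python3 -c "
from h import *
swing((.6477,.1292),0,-.145)"
```

```text
at [0.6471 0.0875 0.0477] [3.141 0.22  1.573] F [ 4.   3.2 -3.4] fin 39.3 0.0132 5.25
leaf ang jig theta 0.005000729494724565 0.041657205391744966
[-0.019, -0.001, 0.129, -0.001, 0.029, 0.0]
[-0.035, -0.002, 0.258, -0.001, 0.058, 0.0]
[-0.046, -0.003, 0.388, -0.002, 0.087, 0.0]
[-0.054, -0.003, 0.518, -0.002, 0.116, 0.001]
[-0.058, -0.004, 0.648, -0.003, 0.145, 0.001]
```

Request:
play_rows --pt "-0.02 0 0.13 0 0.029 0 -1" --pt "-0.04 0 0.26 0 0.058 0 -1" --pt "-0.05 0 0.39 0 0.087 0 -1" --pt "-0.05 0 0.52 0 0.116 0 -1" --pt "-0.06 0 0.65 0 0.145 0 -1"

```text
clock: 5.75
position: [0.647, 0.0859, 0.0422]
tool_rot: [3.141, 0.071, 1.567]
force: [-3.3, 11.0, 16.3]
grip_width: 0.0135
finger_force: 41.4
```

Request:
play_rows --pt "0 0 0 0 0 0 -0.6" --pt "0 0 0 0 0 0 -0.3" --pt "0 0 0 0 0 0 0" --pt "0 0 0 0 0 0 0" --pt "0 0 0 0 0 0 0"

```text
clock: 6.25
position: [0.6466, 0.0848, 0.0415]
tool_rot: [-3.141, 0.076, 1.571]
force: [-0.6, -0.5, 0.2]
grip_width: 0.043
finger_force: 0.0
```

Request:
play_rows --pt "0 0 -1.5 0 0 0 0" --pt "0 0 -4 0 0 0 0" --pt "0 0 -7 0 0 0 0" --pt "0 0 -10 0 0.05 0 0" --pt "0 0 -11 0 0.072 0 0"

```text
clock: 6.75
position: [0.6481, 0.093, 0.1557]
tool_rot: [3.137, 0.001, 1.571]
force: [0.8, -0.9, 1.1]
grip_width: 0.0429
finger_force: 0.0
```

```bash
python3 -c "
from h import *
to(.55,-.02,.14,0)
grab('wrist','w4.png');grab('wrist','w4.png')"
```

```text
at [0.6481 0.093  0.1557] yaw 1.571 F [ 0.8 -0.9  1.1] t 6.75 q7 -0.08
d cm [-11.3   -9.82   1.54] rv [ 0.004 -0.002  1.571]
```

View pics/w4.png

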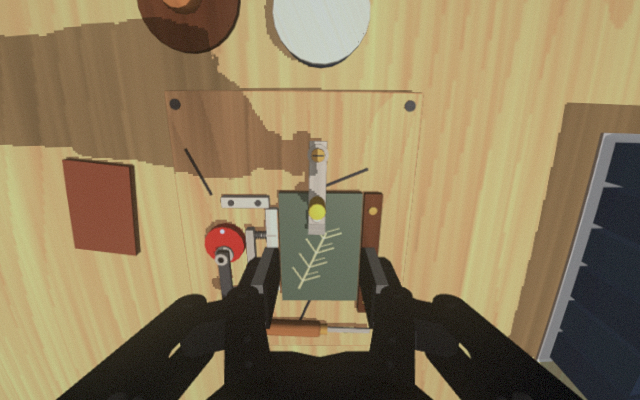

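```bash
python3 -c "
from h import *
i,p,d=load('w4.png')
for n,u,v,z in[('piv',318.5,155,.036),('kn',317,212.5,.065),('bolt',222,260,.048),('s1',175,104,.019),('s2',410,105,.019),('dot',222,231,.04)]:
  o,r=ray(i,u,v);print(n,onz(i,u,v,z).round(4),(o+r*np.median(d[int(v)-1:int(v)+2,int(u)-1:int(u)+2])).round(4))
"
```

```text
piv [0.6496 0.1292 0.036 ] [0.6496 0.1294 0.0374]
kn [0.6482 0.0859 0.065 ] [0.6482 0.0858 0.0648]
bolt [0.5579 0.0318 0.048 ] [0.5567 0.0299 0.0446]
s1 [0.5202 0.1733 0.019 ] [0.52   0.1733 0.0186]
s2 [0.7321 0.1718 0.019 ] [0.7322 0.1718 0.0186]
dot [0.5583 0.0582 0.04  ] [0.5557 0.055  0.0326]
```

Request:
play_rows --pt "-2.5 -2 0 0 0 0 0" --pt "-5 -4 0 0 0 0 0" --pt "-7.5 -6 0 0 0 0 0" --pt "-10 -8 0.7 0 0 0 0" --pt "-11.5 -9.5 1.5 0 0 0 0"

```text
clock: 7.35
position: [0.5501, -0.0238, 0.1361]
tool_rot: [-3.14, 0.005, 1.57]
force: [0.9, 0.9, -0.8]
grip_width: 0.0426
finger_force: 0.0
```

Request:
play_rows --pt "0 0 2 0 0 0 0" --pt "0 0 4.5 0 0 0 0" --pt "0 0 7 0 0 0 0" --pt "0 0 9 0 0 0 0" --pt "0 0 9.3 0 0 0 0"

```text
clock: 7.85
position: [0.5499, -0.0222, 0.0411]
tool_rot: [-3.136, 0.005, 1.572]
force: [-0.5, 0.3, -0.6]
grip_width: 0.0431
finger_force: 0.0
```

Request:
play_rows --pt "0 0 0 0 0 0 -0.4" --pt "0 0 0 0 0 0 -0.8" --pt "0 0 0 0 0 0 -1" --pt "0 0 0 0 0 0 -1" --pt "0 0 0 0 0 0 -1" --squeeze 25

```text
clock: 8.35
position: [0.5522, -0.0225, 0.0444]
tool_rot: [3.141, 0.004, 1.571]
force: [-0.0, -0.7, 3.4]
grip_width: 0.0143
finger_force: 26.4
```

```bash
cat >> h.py <<'E'
def cam(da,n=5,B=(.5535,.0303)):
    swing(B,-da,0,n=n)
    p=observe()['position'];l=np.array(p[:2])-B
    print('a',np.arctan2(-(-l[0]*np.sin(Y)+l[1]*np.cos(Y)),-(l[0]*np.cos(Y)+l[1]*np.sin(Y))))
E
python3 -c "
from h import *
cam(.55)
i,p,d=grab('wrist','w5.png')"
```

```text
at [ 0.5522 -0.0225  0.0444] [3.141 0.004 1.571] F [-0.  -0.7  3.4] fin 26.4 0.0143 8.35
leaf ang jig theta 0.01470613158363256 0.05280024343237
[0.047, -0.579, -0.001, 0.0, -0.0, 0.11]
[0.157, -1.149, -0.001, 0.001, -0.0, 0.22]
[0.329, -1.703, -0.002, 0.001, -0.0, 0.33]
[0.561, -2.235, -0.004, 0.002, -0.0, 0.44]
[0.849, -2.739, -0.005, 0.002, -0.0, 0.55]
a 1.556090195211264
```

View pics/w5.png

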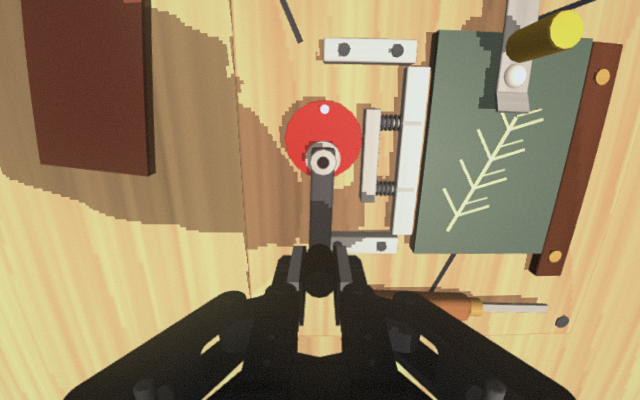

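Request:
play_rows --pt "0.05 -0.58 0 0 0 0.11 -1" --pt "0.16 -1.15 0 0 0 0.22 -1" --pt "0.33 -1.7 0 0 0 0.33 -1" --pt "0.56 -2.23 0 0 0 0.44 -1" --pt "0.85 -2.74 0 0 0 0.55 -1"

```text
clock: 8.9
position: [0.5248, -0.014, 0.0443]
tool_rot: [3.139, 0.003, 1.017]
force: [1.2, -0.2, 4.1]
grip_width: 0.0142
finger_force: 26.7
```

```bash
python3 -c "
from h import *
cam(.55)"
```

```text
at [ 0.5248 -0.014   0.0443] [3.139e+00 3.000e-03 1.017e+00] F [ 1.2 -0.2  4.1] fin 26.7 0.0142 8.9
leaf ang jig theta 0.5638828382109669 0.0527880147701485
[0.044, -0.579, -0.002, 0.0, -0.0, 0.11]
[0.151, -1.149, -0.004, 0.001, -0.001, 0.22]
[0.319, -1.704, -0.006, 0.001, -0.001, 0.33]
[0.548, -2.238, -0.008, 0.001, -0.001, 0.44]
[0.834, -2.743, -0.01, 0.001, -0.002, 0.55]
a 1.0069134885839297
```

Request:
play_rows --pt "0.05 -0.58 0 0 0 0.11 -1" --pt "0.16 -1.15 0 0 0 0.22 -1" --pt "0.33 -1.7 0 0 0 0.33 -1" --pt "0.56 -2.23 0 0 0 0.44 -1" --pt "0.85 -2.74 0 0 0 0.55 -1"

```text
clock: 9.4
position: [0.5058, 0.0074, 0.0443]
tool_rot: [3.138, 0.001, 0.467]
force: [0.2, -2.7, 7.4]
grip_width: 0.014
finger_force: 26.9
```

```bash
python3 -c "
from h import *
cam(.45)"
```

```text
at [0.5058 0.0074 0.0443] [3.138e+00 1.000e-03 4.670e-01] F [ 0.2 -2.7  7.4] fin 26.9 0.014 9.4
leaf ang jig theta 1.1124248661052747 0.052923393227385
[0.03, -0.475, -0.002, 0.0, -0.0, 0.09]
[0.103, -0.946, -0.004, 0.0, -0.001, 0.18]
[0.218, -1.408, -0.006, 0.0, -0.001, 0.27]
[0.374, -1.858, -0.008, 0.0, -0.001, 0.36]
[0.57, -2.292, -0.01, 0.0, -0.002, 0.45]
a 0.45837146068962187
```

Request:
play_rows --pt "0.03 -0.48 0 0 0 0.09 -1" --pt "0.1 -0.95 0 0 0 0.18 -1" --pt "0.22 -1.41 0 0 0 0.27 -1" --pt "0.38 -1.86 0 0 0 0.36 -1" --pt "0.58 -2.33 0 0 0 0.458 -1"

```text
clock: 9.9
position: [0.5002, 0.0309, 0.0442]
tool_rot: [3.138, -0.0, 0.009]
force: [-1.9, -2.3, 9.3]
grip_width: 0.0138
finger_force: 27.2
```

```bash
python3 -c "
from h import *
cam(.0)
A=np.array([[.5522,-.0225],[.5248,-.0140],[.5058,.0074],observe()['position'][:2]])
from scipy.optimize import least_squares
r=least_squares(lambda c:np.hypot(*(A-c[:2]).T)-c[2],[.5535,.03,.052]);print(r.x,r.fun)"
```

```text
at [0.5002 0.0309 0.0442] [ 3.138 -0.     0.009] F [-1.9 -2.3  9.3] fin 27.2 0.0138 9.9
leaf ang jig theta 1.5707854356697502 0.05333997282729329
[0.0, 0.0, 0.0, 0.0, 0.0, 0.0]
[0.0, 0.0, 0.0, 0.0, 0.0, 0.0]
[0.0, 0.0, 0.0, 0.0, 0.0, 0.0]
[0.0, 0.0, 0.0, 0.0, 0.0, 0.0]
[0.0, 0.0, 0.0, 0.0, 0.0, 0.0]
a 1.089112514652881e-05
[0.55395836 0.03123527 0.05377834] [-1.43102109e-05  4.02392189e-05 -4.42943216e-05  1.83711946e-05]
```

Request:
play_rows --pt "0 0 0 0 0 0 -0.6" --pt "0 0 0 0 0 0 -0.3" --pt "0 0 0 0 0 0 0" --pt "0 0 0 0 0 0 0" --pt "0 0 0 0 0 0 0"

```text
clock: 10.4
position: [0.5001, 0.0308, 0.0437]
tool_rot: [3.138, 0.0, 0.014]
force: [-0.1, -0.2, -0.8]
grip_width: 0.0426
finger_force: 0.0
```

Request:
play_rows --pt "0 0 -2 0 0 0 0" --pt "0 0 -5 0 0 0 0" --pt "0 0 -8 0 0 0 0" --pt "0 0 -10 0 0 0 0" --pt "0 0 -11 0 0 0 0"

```text
clock: 10.9
position: [0.5006, 0.0314, 0.1551]
tool_rot: [3.138, -0.001, 0.014]
force: [0.5, 0.5, -0.8]
grip_width: 0.0427
finger_force: 0.0
```

```bash
python3 -c "
from h import *
to(.65,.085,.14,1.57)
grab('wrist','w6.png');i,p,d=grab('wrist','w6.png');q=cv2.imread('pics/w6.png')
cv2.imwrite('pics/w6c.png',q[60:260,220:440]);cv2.imwrite('pics/w6c.png',cv2.resize(q[40:260,200:480],None,fx=2.7,fy=2.7,interpolation=cv2.INTER_CUBIC))"
```

```text
at [0.5006 0.0314 0.1551] yaw 0.014 F [ 0.5  0.5 -0.8] t 10.9 q7 -1.18
d cm [15.01 -5.16  1.51] rv [ 3.000e-03  1.000e-03 -1.556e+00]
```

View pics/w6c.png

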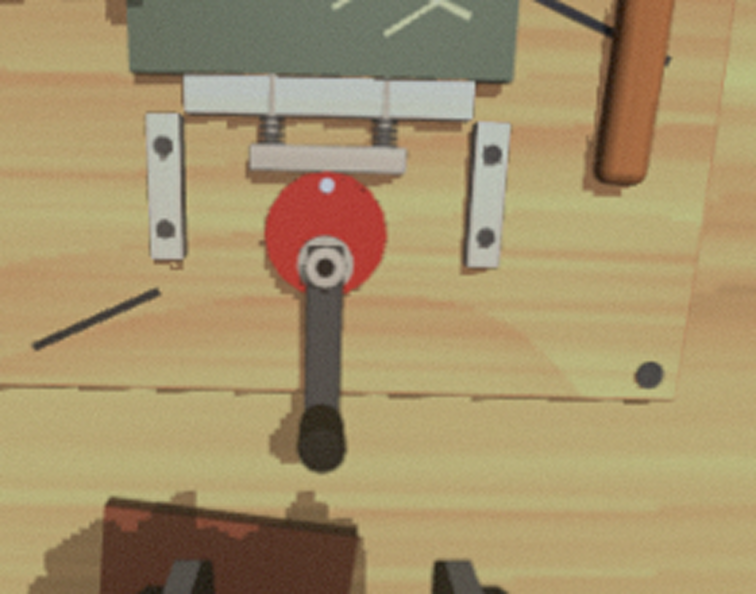

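```bash
python3 -c "
from h import *
i,p,d=load('w6.png')
f=lambda u,v,z:onz(i,200+(u+.5)/2.7-.5,40+(v+.5)/2.7-.5,z)
def dep(u,v):
  u=int(200+u/2.7);v=int(40+v/2.7);o,r=ray(i,u,v);return (o+r*np.median(d[v-1:v+2,u-1:u+2])).round(4)
for q in[(327,190),(300,220),(325,267),(322,340),(322,425),(330,92),(330,158)]: print(q,dep(*q))
h=cv2.cvtColor(p,cv2.COLOR_RGB2HSV)
a=lambda P,Q:np.arctan2((Q-P)[1],(Q-P)[0])
zl=dep(322,340)[2]
# lever edges per row
g=h[:,:,2].astype(float)
def lev(r):
  row=g[r,300:345];t=(row<row.max()*.55);xs=np.where(t)[0]+300;return xs.mean(),len(xs)
L=[]
for r in range(150,186,5):
  u,n=lev(r);w=onz(i,u,r,zl);L.append(w);print(r,u,n,w.round(4))
L=np.array(L);k=np.polyfit(L[:,0],L[:,1],1);print('lever ang',k[0])
m=cv2.inRange(h,np.array((0,120,60)),np.array((8,255,255)))|cv2.inRange(h,np.array((172,120,60)),np.array((180,255,255)))
m[170:]=0;m[:,:290]=0;m[:,350:]=0
c=max(cv2.findContours(m,0,2)[0],key=cv2.contourArea);(cx,cy),rr=cv2.minEnclosingCircle(c)
D=onz(i,cx,cy,dep(300,220)[2]);print('disc',D,rr)
B=f(325,267,dep(325,267)[2]);T=f(327,186,dep(327,190)[2]);print('bolt',B,'dot',T,'ang bolt-dot',a(B,T),'bolt-disc',a(B,D),'disc-dot',a(D,T))
z=.027
for A,C in[((185,76),(475,82)),((184,113),(472,120)),((250,147),(405,150)),((250,169),(404,174))]:
  P,Q=f(*A,z),f(*C,z);print('jig yaw',a(Q,P)-np.pi/2)
"
```

```text
(327, 190) [0.5781 0.0298 0.0324]
(300, 220) [0.5688 0.0383 0.0316]
(325, 267) [0.5558 0.0304 0.0456]
(322, 340) [0.5319 0.0309 0.0397]
(322, 425) [0.5105 0.0306 0.0658]
(330, 92) [0.6075 0.0294 0.0273]
(330, 158) [0.588  0.0291 0.0298]
150 319.5 14 [0.545  0.0306 0.0397]
155 319.0 13 [0.5406 0.031  0.0397]
160 319.0 13 [0.5363 0.0309 0.0397]
165 319.0 13 [0.5319 0.0309 0.0397]
170 319.0 13 [0.5274 0.0308 0.0397]
175 319.0 13 [0.5229 0.0307 0.0397]
180 319.0 13 [0.5184 0.0307 0.0397]
185 319.0 13 [0.5138 0.0306 0.0397]
lever ang 0.00655775581746937
disc [0.56470339 0.03043558 0.0316    ] 23.40949821472168
bolt [0.55532118 0.03032909 0.0456    ] dot [0.57931941 0.02998647 0.0324    ] ang bolt-dot -0.014275635600887729 bolt-disc 0.011349970346291606 disc-dot -0.030717273369498057
jig yaw -0.003915526806144376
jig yaw -0.00778782723214988
jig yaw -0.0034344031907764805
jig yaw -0.016246023768859974
```

Request:
play_rows --pt "3 -1 0 0 0 -0.14 0" --pt "6 -2 0 0 0 -0.28 0" --pt "9 -3 0 0 0 -0.42 0" --pt "12 -4 0 0 0 -0.56 0" --pt "14.7 -5.2 0 0 0 -0.7 0"

```text
clock: 11.5
position: [0.6471, 0.0856, 0.1516]
tool_rot: [3.14, 0.004, 0.719]
force: [0.6, -1.0, 0.8]
grip_width: 0.0425
finger_force: 0.0
```

Request:
play_rows --pt "0 0 0 0 0 -0.14 0" --pt "0 0 0 0 0 -0.28 0" --pt "0 0 0 0 0 -0.42 0" --pt "0 0 0 0 0 -0.56 0" --pt "0 0 0 0 0 -0.7 0"

```text
clock: 12.0
position: [0.6458, 0.0854, 0.1516]
tool_rot: [-3.14, 0.003, 1.419]
force: [-0.2, -0.6, -0.2]
grip_width: 0.0426
finger_force: 0.0
```

Request:
play_rows --pt "0 0 0 0 0 -0.14 0" --pt "0 0 0 0 0 -0.156 0" --pt "0 0 0 0 0 -0.156 0" --pt "0 0 0 0 0 -0.156 0" --pt "0 0 0 0 0 -0.156 0"

```text
clock: 12.5
position: [0.6462, 0.0855, 0.153]
tool_rot: [-3.141, 0.004, 1.567]
force: [-0.5, 0.3, 0.6]
grip_width: 0.0425
finger_force: 0.0
```

```bash
python3 -c "
from h import *
to(.647,.0852,.042,1.565)
i,p,d=grab('wrist','w7.png')
h=cv2.cvtColor(p,cv2.COLOR_RGB2HSV);m=cv2.inRange(h,np.array((24,180,90)),np.array((34,255,255)))
m=cv2.morphologyEx(m,cv2.MORPH_OPEN,np.ones((4,4)))
n,l,s,c=cv2.connectedComponentsWithStats(m)
for k in range(1,n):
  if s[k,4]>60: print(s[k],c[k],onz(i,*c[k],.065).round(4))
"
```

```text
at [0.6462 0.0855 0.153 ] yaw 1.567 F [-0.5  0.3  0.6] t 12.5 q7 -0.02
d cm [ 0.02  0.08 11.1 ] rv [-0.001  0.004  0.002]
```

Directly over the knob; descend and grip.

Request:
play_rows --pt "0 0.1 3 0 0 0 0" --pt "0 0.1 6 0 0 0 0" --pt "0 0.1 9 0 0 0 0" --pt "0 0.1 10.8 0 0 0 0" --pt "0 0.1 11.1 0 0 0 0"

```text
clock: 13.05
position: [0.6461, 0.0849, 0.0402]
tool_rot: [-3.138, 0.005, 1.569]
force: [0.2, -0.3, 0.1]
grip_width: 0.0429
finger_force: 0.0
```

Request:
play_rows --pt "0 0 0 0 0 0 -0.4" --pt "0 0 0 0 0 0 -0.8" --pt "0 0 0 0 0 0 -1" --pt "0 0 0 0 0 0 -1" --pt "0 0 0 0 0 0 -1" --squeeze 35

```text
clock: 13.55
position: [0.6481, 0.0849, 0.0435]
tool_rot: [3.14, 0.003, 1.569]
force: [0.7, 0.1, 7.2]
grip_width: 0.0136
finger_force: 34.8
```

```bash
python3 -c "
from h import *
swing((.6475,.1293),0,.17)"
```

```text
at [0.6481 0.0849 0.0435] [3.140e+00 3.000e-03 1.569e+00] F [0.7 0.1 7.2] fin 34.8 0.0136 13.55
leaf ang jig theta -0.024839218748358875 0.04436889134071182
[0.044, -0.0, -0.15, -0.001, -0.034, -0.0]
[0.094, -0.001, -0.299, -0.001, -0.068, -0.0]
[0.149, -0.002, -0.446, -0.002, -0.102, -0.0]
[0.208, -0.002, -0.591, -0.002, -0.136, -0.0]
[0.272, -0.003, -0.734, -0.003, -0.17, -0.0]
```

Request:
play_rows --pt "0.05 0 -0.17 0 -0.038 0 -1" --pt "0.1 0 -0.34 0 -0.076 0 -1" --pt "0.16 0 -0.52 0 -0.114 0 -1" --pt "0.23 0 -0.7 0 -0.152 0 -1" --pt "0.3 0 -0.87 0 -0.19 0 -1"

```text
clock: 14.05
position: [0.6476, 0.0877, 0.0514]
tool_rot: [3.141, 0.196, 1.569]
force: [3.0, -2.6, -6.7]
grip_width: 0.0135
finger_force: 34.4
```

```bash
python3 -c "
from h import *
swing((.6475,.1293),-.55)
i,p,d=grab('wrist','w8.png')"
```

```text
at [0.6476 0.0877 0.0514] [3.141 0.196 1.569] F [ 3.  -2.6 -6.7] fin 34.4 0.0135 14.05
leaf ang jig theta -0.013266465546921109 0.041554086027135034
[0.023, -0.456, -0.005, 0.021, -0.0, 0.108]
[0.094, -0.907, -0.019, 0.043, -0.0, 0.216]
[0.214, -1.348, -0.043, 0.064, -0.0, 0.324]
[0.38, -1.772, -0.076, 0.085, -0.0, 0.432]
[0.591, -2.175, -0.118, 0.107, -0.0, 0.54]
```

View pics/w8.png

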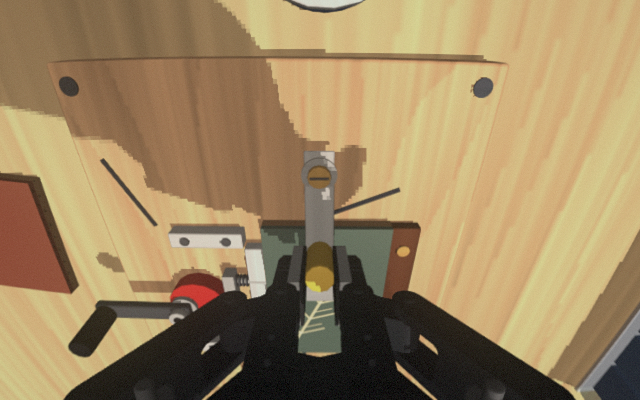

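Request:
play_rows --pt "0.02 -0.46 0 0.021 0 0.108 -1" --pt "0.09 -0.91 -0.02 0.043 0 0.216 -1" --pt "0.21 -1.35 -0.04 0.064 0 0.324 -1" --pt "0.38 -1.77 -0.08 0.085 0 0.432 -1" --pt "0.59 -2.18 -0.12 0.107 0 0.54 -1"

```text
clock: 14.6
position: [0.6253, 0.0939, 0.0511]
tool_rot: [-3.14, 0.195, 1.014]
force: [0.8, -1.8, -5.7]
grip_width: 0.0135
finger_force: 34.5
```

```bash
python3 -c "
from h import *
swing((.6475,.1293),-.55)"
```

```text
at [0.6253 0.0939 0.0511] [-3.14   0.195  1.014] F [ 0.8 -1.8 -5.7] fin 34.5 0.0135 14.6
leaf ang jig theta 0.5502620744123372 0.04181842125948381
[0.027, -0.459, -0.005, 0.021, 0.0, 0.108]
[0.103, -0.912, -0.019, 0.043, 0.0, 0.216]
[0.227, -1.354, -0.043, 0.064, 0.0, 0.324]
[0.398, -1.78, -0.076, 0.085, 0.001, 0.432]
[0.614, -2.183, -0.118, 0.106, 0.001, 0.54]
```

Request:
play_rows --pt "0.02 -0.46 0 0.021 0 0.108 -1" --pt "0.1 -0.91 -0.02 0.043 0 0.216 -1" --pt "0.22 -1.35 -0.04 0.064 0 0.324 -1" --pt "0.39 -1.78 -0.08 0.085 0 0.432 -1" --pt "0.6 -2.18 -0.12 0.107 0 0.54 -1"

```text
clock: 15.1
position: [0.6097, 0.1107, 0.0511]
tool_rot: [-3.14, 0.196, 0.464]
force: [-0.7, -1.3, -5.0]
grip_width: 0.0134
finger_force: 34.5
```

Request:
play_rows --pt "0.02 -0.46 0 0.021 0 0.108 -1" --pt "0.1 -0.91 -0.02 0.043 0 0.216 -1" --pt "0.22 -1.35 -0.04 0.064 0 0.324 -1" --pt "0.39 -1.78 -0.08 0.085 0 0.432 -1" --pt "0.6 -2.18 -0.12 0.107 0 0.54 -1"

```text
clock: 15.6
position: [0.6052, 0.1332, 0.0511]
tool_rot: [-3.14, 0.197, -0.086]
force: [-3.3, -1.4, -4.7]
grip_width: 0.0136
finger_force: 34.6
```

```bash
python3 -c "
from h import *
swing((.6475,.1293),0,-.2)"
```

```text
at [0.6052 0.1332 0.0511] [-3.14   0.197 -0.086] F [-3.3 -1.4 -4.7] fin 34.6 0.0136 15.6
leaf ang jig theta 1.6519827112075107 0.04249406773112748
[-0.042, -0.0, 0.183, -0.0, 0.04, -0.0]
[-0.076, -0.0, 0.368, -0.0, 0.08, -0.0]
[-0.103, -0.0, 0.554, -0.001, 0.12, -0.0]
[-0.123, -0.0, 0.741, -0.001, 0.16, -0.0]
[-0.135, 0.0, 0.929, -0.001, 0.2, -0.0]
```

Request:
play_rows --pt "-0.04 0 0.18 0 0.04 0 -1" --pt "-0.08 0 0.37 0 0.08 0 -1" --pt "-0.1 0 0.55 0 0.12 0 -1" --pt "-0.12 0 0.74 0 0.16 0 -1" --pt "-0.13 0 0.9 0 0.195 0 -1"

```text
clock: 16.1
position: [0.6023, 0.1333, 0.0428]
tool_rot: [-3.139, 0.0, -0.082]
force: [-1.5, -0.1, 0.6]
grip_width: 0.0139
finger_force: 35.1
```

Request:
play_rows --pt "0 0 0 0 0 0 -0.6" --pt "0 0 0 0 0 0 -0.3" --pt "0 0 0 0 0 0 0" --pt "0 0 0 0 0 0 0" --pt "0 0 0 0 0 0 0"

```text
clock: 16.6
position: [0.603, 0.133, 0.0426]
tool_rot: [-3.14, 0.001, -0.082]
force: [0.5, -0.3, 0.7]
grip_width: 0.0428
finger_force: 0.0
```

Request:
play_rows --pt "0 0 -2 0 0 0 0" --pt "0 0 -5 0 0 0 0" --pt "0 0 -9 0 0 0 0" --pt "-2 0 -13 0 0 0 0" --pt "-5 0 -16 0 0 0 0"

```text
clock: 17.1
position: [0.5537, 0.1363, 0.2047]
tool_rot: [-3.14, -0.001, -0.083]
force: [-0.3, -0.7, 0.7]
grip_width: 0.0428
finger_force: 0.0
```

Request:
play_rows --pt "-2 0 -1 0 0 0 0" --pt "-5 0 -3 0 0 0 0" --pt "-8 0 -5 0 0 0 0" --pt "-8 0 -5 0 0 0 0" --pt "-8 0 -5 0 0 0 0"

```text
clock: 17.6
position: [0.4734, 0.1441, 0.2532]
tool_rot: [-3.138, 0.001, -0.081]
force: [-0.4, 0.3, -0.2]
grip_width: 0.0426
finger_force: 0.0
```

```bash
python3 -c "
from h import *
to(0,0,0,0)
i,p,d=grab('wrist','w9.png')
"
```

```text
at [0.4734 0.1441 0.2532] yaw -0.081 F [-0.4  0.3 -0.2] t 17.6 q7 -1.54
d cm [-46.01  18.27  25.29] rv [-0.003  0.    -0.081]
```

View pics/w9.png

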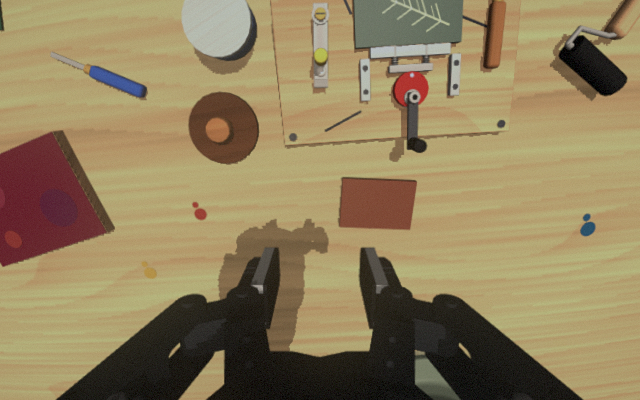

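```bash
python3 -c "
from h import *
a=load('top1.png');b=grab('top','top9.png')
# lino = greenish grey: mask, then min-area rectangle before/after (image up = +x)
for i,p,d in(a,b):
  h=cv2.cvtColor(p,cv2.COLOR_RGB2HSV);m=cv2.inRange(h,np.array((36,20,40)),np.array((95,140,170)));m[:125]=0;m[172:]=0;m[:,:325]=0;m[:,400:]=0
  m=cv2.morphologyEx(m,cv2.MORPH_CLOSE,np.ones((5,5)))
  c=max(cv2.findContours(m,0,2)[0],key=cv2.contourArea);r=cv2.minAreaRect(c)
  print(np.round(r[0],2),np.round(r[1],1),round(r[2],2),onz(i,*r[0],.028).round(4))
  S=p[:,345:385].astype(int).mean(1)[125:190];print([tuple(x.astype(int)) for x in S[[3,4,5,6,7,39,40,41,42,43,44,45,46,47,48,49,50,51]]])
"
```

```text
[362. 151.] [40. 54.] 90.0 [0.6451 0.0328 0.028 ]
[(np.int64(74), np.int64(46), np.int64(23)), (np.int64(70), np.int64(43), np.int64(21)), (np.int64(61), np.int64(48), np.int64(30)), (np.int64(71), np.int64(73), np.int64(54)), (np.int64(77), np.int64(81), np.int64(62)), (np.int64(76), np.int64(81), np.int64(62)), (np.int64(76), np.int64(81), np.int64(62)), (np.int64(76), np.int64(81), np.int64(62)), (np.int64(73), np.int64(77), np.int64(58)), (np.int64(75), np.int64(70), np.int64(52)), (np.int64(106), np.int64(98), np.int64(83)), (np.int64(122), np.int64(122), np.int64(114)), (np.int64(124), np.int64(128), np.int64(121)), (np.int64(124), np.int64(129), np.int64(120)), (np.int64(122), np.int64(126), np.int64(116)), (np.int64(109), np.int64(108), np.int64(99)), (np.int64(91), np.int64(80), np.int64(63)), (np.int64(97), np.int64(79), np.int64(47))]
[362. 151.] [40. 54.] 90.0 [0.6451 0.0328 0.028 ]
[(np.int64(77), np.int64(48), np.int64(24)), (np.int64(77), np.int64(55), np.int64(33)), (np.int64(79), np.int64(76), np.int64(56)), (np.int64(81), np.int64(86), np.int64(65)), (np.int64(82), np.int64(87), np.int64(67)), (np.int64(81), np.int64(86), np.int64(66)), (np.int64(80), np.int64(86), np.int64(66)), (np.int64(80), np.int64(84), np.int64(65)), (np.int64(98), np.int64(97), np.int64(83)), (np.int64(123), np.int64(125), np.int64(117)), (np.int64(131), np.int64(135), np.int64(128)), (np.int64(131), np.int64(135), np.int64(127)), (np.int64(131), np.int64(135), np.int64(125)), (np.int64(119), np.int64(120), np.int64(111)), (np.int64(97), np.int64(88), np.int64(72)), (np.int64(102), np.int64(85), np.int64(52)), (np.int64(115), np.int64(97), np.int64(56)), (np.int64(121), np.int64(104), np.int64(66))]
```

```bash
python3 -c "
from workcell import bot
print(bot.job_done())"
```

```text
the job is handed in; nothing more can be done
None
```

The job is handed in with no verdict returned: the block moved about 2 mm and closed the gap to the fence, the cam is within about 0.02 rad of square, and the clip is swung back clear at about 1.65 rad; I viewed 11 pictures, one over the limit of 10.

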